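Set the reagent bottles on the sample strip by height

TASK

Stand the four capped bottles and vials on the four round black pads of the sample strip in order of height, one centred on each pad: the tallest on the pad next to the red end block, then ever shorter toward the grey end block. Keep them upright all the way, leave them standing free, and do not disturb the glass beaker.

Things in the scene. Friction and masses are not known exactly. Their poses are not given: they have to be found in the camera images.
- white_bottle_mid (a point): the tallest: white plastic bottle with a pale label, a blue stripe and a ribbed blue screw cap, 130 mm high; body 52 mm across up to 80 mm, a sloping shoulder above it, cap 37 mm across from 102 to 130 mm above the foot; about 120 g, cap firmly on, can be lifted by the cap. Loose, stands upright on the bench near the strip (not those beyond the raised lid). The point is on its axis, half-way up; z is its axis.
- amber_mid (a point): second tallest: brown amber-glass bottle with a black screw cap, 98 mm high; body 52 mm across up to 68 mm, cap 45 mm across from 68 to 98 mm above the foot; about 130 g, cap firmly on, can be lifted by the cap. Loose, stands upright on the bench near the strip (not those beyond the raised lid). The point is on its axis, half-way up; z is its axis.
- vial_black_mid (a point): third: clear glass vial with a black screw cap, 70 mm high; body 37 mm across up to 48 mm, cap 32 mm across from 48 to 70 mm above the foot; about 50 g, cap firmly on. Loose, stands upright on the bench near the strip (not those beyond the raised lid). The point is on its axis, half-way up; z is its axis.
- vial_small_mid (a point): the shortest: small clear glass vial with violet contents and a white screw cap, 57 mm high; body 27 mm across up to 39 mm, cap 23 mm across from 39 to 57 mm above the foot; about 20 g, cap firmly on. Loose, stands upright on the bench near the strip (not those beyond the raised lid). The point is on its axis, half-way up; z is its axis.
- pad_1_top (a point): round black rubber pad with a thin white ring, 64 mm across and 4 mm thick, fixed on an aluminium strip 72 x 420 x 8 mm; number 1 of four along the strip, counted from the strip's left end as the robot sees it; neighbouring pads are about 90 mm apart. The point is the centre of the pad's top face, 12 mm above the bench; its z is up, its y runs along the strip toward pad 1.
- pad_2_top (a point): round black rubber pad with a thin white ring, 64 mm across and 4 mm thick, fixed on an aluminium strip 72 x 420 x 8 mm; number 2 of four along the strip, counted from the strip's left end as the robot sees it; neighbouring pads are about 90 mm apart. The point is the centre of the pad's top face, 12 mm above the bench; its z is up, its y runs along the strip toward pad 1.
- pad_3_top (a point): round black rubber pad with a thin white ring, 64 mm across and 4 mm thick, fixed on an aluminium strip 72 x 420 x 8 mm; number 3 of four along the strip, counted from the strip's left end as the robot sees it; neighbouring pads are about 90 mm apart. The point is the centre of the pad's top face, 12 mm above the bench; its z is up, its y runs along the strip toward pad 1.
- pad_4_top (a point): round black rubber pad with a thin white ring, 64 mm across and 4 mm thick, fixed on an aluminium strip 72 x 420 x 8 mm; number 4 of four along the strip, counted from the strip's left end as the robot sees it; neighbouring pads are about 90 mm apart. The point is the centre of the pad's top face, 12 mm above the bench; its z is up, its y runs along the strip toward pad 1.
- red_block_top (a point): red plastic block 60 x 30 x 12 mm fixed on one end of the strip, beyond the last pad (about 55 mm from that pad's centre); it may be at either end, and a grey block of the same shape is at the other end. The point is the centre of its top face, 20 mm above the bench.
- beaker_mid (a point): bystander: clear glass beaker, 56 mm across the rim, 70 mm high, standing loose on the bench among the bottles. The point is on its axis, half-way up.

How it is judged:
At the end, for the whole second after the job is handed in: From the red block on: white bottle, amber bottle, black-capped vial, white-capped vial stand on the four pads in that order, each axis within 12 mm of its pad's centre, foot on the pad (within 6 mm), upright within 0.1 rad and at rest (((horizontal distance between red_block_top and pad_1_top below 0.09 m and horizontal distance between white_bottle_mid and pad_1_top below 0.012 m and horizontal distance between amber_mid and pad_2_top below 0.012 m and horizontal distance between vial_black_mid and pad_3_top below 0.012 m and horizontal distance between vial_small_mid and pad_4_top below 0.012 m) or (horizontal distance between red_block_top and pad_4_top below 0.09 m and horizontal distance between white_bottle_mid and pad_4_top below 0.012 m and horizontal distance between amber_mid and pad_3_top below 0.012 m and horizontal distance between vial_black_mid and pad_2_top below 0.012 m and horizontal distance between vial_small_mid and pad_1_top below 0.012 m)) and height (world z) of white_bottle_mid between 0.071 and 0.083 m and angle between each of white_bottle_mid, amber_mid, vial_black_mid, vial_small_mid's own z axis and vertical below 0.1 rad and linear speed of each of white_bottle, amber, vial_black, vial_small below 0.02 m/s and height (world z) of amber_mid between 0.055 and 0.067 m and height (world z) of vial_black_mid between 0.041 and 0.053 m and height (world z) of vial_small_mid between 0.0345 and 0.0465 m); the robot touches nothing.
It fails at once if the white bottle is tipped over (more than 0.6 rad) (angle between white_bottle_mid's own z axis and vertical above 0.6 rad).
It fails at once if the amber bottle is tipped over (more than 0.6 rad) (angle between amber_mid's own z axis and vertical above 0.6 rad).
It fails at once if the black-capped vial is tipped over (more than 0.6 rad) (angle between vial_black_mid's own z axis and vertical above 0.6 rad).
It fails at once if the white-capped vial is tipped over (more than 0.6 rad) (angle between vial_small_mid's own z axis and vertical above 0.6 rad).
It fails at once if the beaker is moved by more than 20 mm (distance of beaker_mid from where it was at the start of the episode above 0.02 m).
It also fails if it takes over 90 s, if anything falls off the work surface, if the arm or the gripper's body presses on something with over 40 N, if the wrist force passes 120 N, or if a joint passes its speed limit or range.

ROBOT

A 7-joint arm with a two-finger parallel gripper is mounted at the origin on a cart in front of the work surface, level with it; the furniture and walls round the work are solid. World frame = base frame: x ahead of the robot, y to its left, z up, the work surface at z = 0. Lengths are in m, angles in rad, forces in N, time in s.
With the tool pointing down it reaches from about 0.425 to 0.825 m from the base axis. Payload 3.6 kg.
Tool frame: the origin (TCP) lies between the finger pads; the fingertips stand 8 mm ahead of it and the grasp point (between the pads) lies 11 mm behind it; z points along the fingers, y is the line along which they close (so a half turn about z gives the same grasp; the last joint's range is limited). The gripper opens to 85 mm and grips with 20 to 120 N. Pads are 22 mm wide; open, the fingers measure 114 mm over their backs; the gripper's body (76 mm by 85 mm) begins 54 mm behind the grasp point. The pads swing forward as they close: fully open they stand 13 mm farther back than shut.
Start: joints at [1.248, 0.615, -0.013, 1.423, 0.008, 1.103, -0.04], TCP at [0.189, -0.622, 0.239] pointing down, gripper open.
Joint ranges: [-3.12, 3.12], [-0.3, 2.06], [-1.34, 1.32], [0.26, 2.42], [-1.36, 4.5], [0.01, 1.98], [-2.84, 2.84]. Speed limits (rad/s): [2.79, 2.79, 3.14, 3.14, 3.14, 3.14, 3.14].

INTERFACE

Orientations are given as a unit quaternion [x, y, z, w].
In Python, from station import arm gives the robot as it stands.
- The arm moves only by the tool drive_tool, never from a script. Its argument "increments" is text: rows parted by semicolons, each of 7 numbers parted by spaces: the turn, a rotation vector about the tool's x, y, z in degrees, then the shift along the tool's x, y, z in cm, then the opening, from 0 (shut) to 1 (fully open). A call has 1 to 12 rows; each row is the pose to reach, as a shift and turn from the pose commanded when the call began, along the tool's axes at that moment; what a row does not reach only later rows make up. A row lasts 1/10 s, in which the tool goes at most 50 mm and 8.59 degrees, less where a joint would pass 70% of its speed; a pose out of reach is approached as far as the arm can. A call with a gripper value outside its range is refused whole. The fingers move at their own pace and stop on an object; "newtons" is the grip in N (left out, the last holds). Time passes only in rows, so rows that repeat a pose let the fingers close. It gives the time, the measured TCP pose, the force, the opening and the grip force at its end, in the units of the state.
- arm.observe(): the state, without advancing time (a new reading comes with each control period).
- arm.get_image(name): name is "side" or "top"; returns a dict with "color" (480x640x3 uint8, blue, green, red), "range_z" (480x640 float32, m along the optical axis (not along the pixel's ray), 0 where there is no reading), "fov_y" (degrees; the focal length in pixels is half the picture's height over the tangent of half this angle, whatever the lens; pixels are square), "cx", "cy" (the principal point, pixels), "k1" (the pictures are not rectified: a ray, as slopes to the right and down, at radius r is drawn at 1 + k1 r^2 times it, then the intrinsics apply), "pose" (4x4, takes a point from camera to world coordinates). Camera axes: x right, y up, looking along -z (the intrinsics and any distortion apply to the point x, -y, -z); pixel columns grow to the right and rows downward; lengths in m; the calibration is good to about 2 mm. A picture is of the moment at which its call begins.
- arm.close_job(): hands the job in; it is judged then, once.
The state is a dict: "clock": time; "joint_positions": joint angles; "qd": joint speeds; "joint_torque": joint torques, N m; "ee_pos": TCP position; "orientation": TCP orientation; "contact_force": force on the tool from outside, world axes, zero at the start; "torque": the same for the moment, N m; "finger_gap": finger opening in m; "gripper_force": force on a finger pad.
Only numpy, scipy, OpenCV 4.12 (cv2) and the standard library are available. Lean on these libraries where they do the work, as an engineer would, in place of code of your own. Each camera call takes 0.05 s, during which the arm holds its last target. There are 200 camera calls.

## Working session

There is one attempt and no reset: what is moved stays moved. The work goes in short steps, Python scripts to look and compute and a tool call to move; the robot and the scene stay as the last step left them, time stands still between calls to the robot, and variables do not carry over. Pictures are saved under pics/ and viewed, at most 14 in all, crops included, and the job is handed in when it is done.

Besides the shell and the picture viewer there is one more tool, called as name(argument=value, ...) on one line, values as JSON. drive_tool: Moves the arm, as the interface text tells. Its arguments: {"type":"object","properties":{"increments":{"type":"string"},"newtons":{"type":"number"}},"required":["increments"]}

```bash
mkdir -p pics; cat > h.py <<'E'
import numpy as np, cv2
from station import arm
def grab(n):
    d=arm.get_image(n); np.savez('last_%s.npz'%n,**d); return d
def load(n): return dict(np.load('last_%s.npz'%n))
def ray(d,u,v):
    f=240/np.tan(np.radians(float(d['fov_y']))/2)
    K=np.array([[f,0,float(d['cx'])],[0,f,float(d['cy'])],[0,0,1]])
    p=cv2.undistortPoints(np.array([[[u,v]]],float),K,np.array([float(d['k1']),0,0,0]))[0,0]
    return d['pose'][:3,3], d['pose'][:3,:3]@np.array([p[0],-p[1],-1])
def onplane(d,u,v,z):
    o,r=ray(d,u,v); return o+r*(z-o[2])/r[2]
def cloud(d):
    v,u=np.mgrid[0:480,0:640]
    f=240/np.tan(np.radians(float(d['fov_y']))/2)
    K=np.array([[f,0,float(d['cx'])],[0,f,float(d['cy'])],[0,0,1]])
    p=cv2.undistortPoints(np.stack([u,v],-1).reshape(-1,1,2).astype(float),K,np.array([float(d['k1']),0,0,0])).reshape(480,640,2)
    z=d['range_z']; c=np.stack([p[...,0]*z,-p[...,1]*z,-z],-1)
    return c@d['pose'][:3,:3].T+d['pose'][:3,3]
E
python3 - <<'E'
from h import *
for n in('top','side'):
    d=grab(n); cv2.imwrite('pics/%s0.png'%n,d['color']); print(n,d['pose'].round(3).tolist(),d['fov_y'],d['k1'])
print(arm.observe())
E
```

```text
top [[-0.175, 0.96, -0.218, 0.343], [-0.985, -0.171, 0.036, -0.02], [-0.003, 0.22, 0.975, 0.945], [0.0, 0.0, 0.0, 1.0]] 53.09586776155143 -0.014618875258135027
side [[-0.895, 0.16, -0.416, 0.038], [-0.445, -0.341, 0.828, 0.953], [-0.01, 0.926, 0.376, 0.514], [0.0, 0.0, 0.0, 1.0]] 43.464624429807664 -0.0701374717252451
{'clock': 0.1, 'joint_positions': array([ 1.24848154,  0.61582367, -0.01263091,  1.42479949,  0.00811526,
        1.10337528, -0.04038867]), 'qd': array([-0.00089134, -0.00372123, -0.00077376, -0.00242687, -0.00058163,
        0.0007247 , -0.00144548]), 'joint_torque': array([ 9.66494226e-04, -4.70382893e+01,  2.60042064e-01, -1.71570200e+01,
        1.00765398e-02,  5.87075003e-03,  2.99609638e-06]), 'ee_pos': array([ 0.18930134, -0.62110431,  0.238233  ]), 'orientation': array([ 9.89073874e-01,  1.47416025e-01, -1.91083565e-04, -1.16210555e-03]), 'contact_force': array([ 0.6960085 , -0.27923315,  0.9380908 ]), 'torque': array([-0.06367272, -0.0053203 , -0.00689398]), 'gripper_force': 0.0, 'finger_gap': 0.08577543682035231}
```

View pics/top0.png

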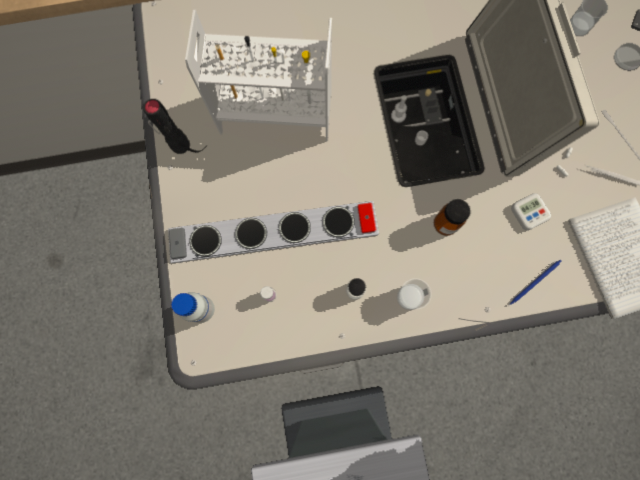

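View pics/side0.png

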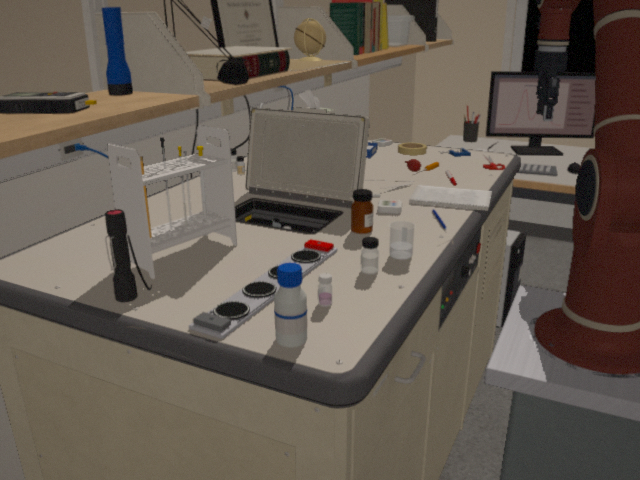

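The top view shows pads in a row at (205,240), (250,233), (294,227) and (338,221). Red is at (367,217), on the right (world −y), so pad 4 gets the white bottle. White bottle cap is at (184,305), small vial (267,293), black vial (357,287), beaker (413,294) and amber (457,212). The side view agrees.

```bash
python3 - <<'E'
from h import *
d=load('top'); P=cloud(d)
def top(n,u,v,z,r=22):
    m=np.zeros((480,640),bool); m[v-r:v+r,u-r:u+r]=True
    m&=(abs(P[...,2]-z)<.006)
    q=P[m]; vv,uu=np.nonzero(m)
    c,rad=cv2.minEnclosingCircle(np.stack([uu,vv],1).astype(np.float32))
    print(n,len(q),'mean',q.mean(0).round(4) if len(q) else None,'zmed',np.median(q[:,2]).round(4),'circ',np.round(c,1),round(rad,1),onplane(d,*c,z).round(4))
top('white',184,305,.130);top('amber',457,212,.098);top('blk',357,287,.07,15);top('small',267,293,.057,12)
top('beakerrim',413,294,.07)
g=cv2.cvtColor(d['color'],cv2.COLOR_BGR2GRAY)
C=[]
for u,v in((205,240),(250,233),(294,227),(338,221)):
    m=np.zeros_like(g); m[v-20:v+20,u-20:u+20]=(g[v-20:v+20,u-20:u+20]<70)*255
    cs,_=cv2.findContours(m,cv2.RETR_EXTERNAL,cv2.CHAIN_APPROX_NONE); c=max(cs,key=cv2.contourArea)
    e=cv2.fitEllipse(c); p=onplane(d,*e[0],.012); C.append(p); print('pad',np.round(e[0],1),np.round(e[1],1),p.round(4))
C=np.array(C); print(np.diff(C,axis=0).round(4), np.degrees(np.arctan2(*(C[3]-C[0])[:2])))
for u,v in((367,217),(177,243)): print(P[v,u].round(4))
# everything in the workspace taller than 20 mm
m=(P[...,2]>.02)&(P[...,0]<.85)&(P[...,0]>.3)&(abs(P[...,1])<.45)&(d['range_z']>0)
n,l,s,c=cv2.connectedComponentsWithStats(m.astype(np.uint8))
for i in range(1,n):
    if s[i,4]>40: q=P[l==i]; print(c[i].round(),s[i,4],q.min(0).round(3),q.max(0).round(3))
E
```

```text
white 386 mean [0.4528 0.2104 0.1285] zmed 0.1286 circ [182.6 304.2] 11.7 [0.4519 0.2095 0.13  ]
amber 468 mean [ 0.5381 -0.2964  0.0975] zmed 0.0975 circ [457.  210.5] 12.5 [ 0.538  -0.2956  0.098 ]
blk 236 mean [ 0.4366 -0.0913  0.069 ] zmed 0.069 circ [357.1 286.3] 8.9 [ 0.4364 -0.0915  0.07  ]
small 131 mean [0.4568 0.0748 0.0557] zmed 0.0556 circ [266.5 292.3] 6.5 [0.4563 0.0745 0.057 ]
beakerrim 198 mean [ 0.4058 -0.1976  0.0683] zmed 0.0684 circ [416.1 293.2] 15.5 [ 0.4052 -0.1949  0.07  ]
pad [204.8 240.1] [25.1 26.7] [0.5863 0.1851 0.012 ]
pad [250.5 232.6] [25.1 26.1] [0.5854 0.0931 0.012 ]
pad [294.2 227. ] [25.2 26.3] [0.5816 0.0052 0.012 ]
pad [338.1 221.3] [25.1 26.1] [ 0.5778 -0.0834  0.012 ]
[[-0.0009 -0.0919  0.    ]
 [-0.0038 -0.0879  0.    ]
 [-0.0038 -0.0886  0.    ]] -178.17305811348987
[ 0.5739 -0.1409  0.0216]
[0.5891 0.2393 0.016 ]
[270.  86.] 8320 [ 0.757 -0.117  0.02 ] [0.85  0.129 0.264]
[498. 128.] 683 [ 0.608 -0.45   0.02 ] [ 0.85  -0.437  0.077]
[165. 124.] 1088 [0.775 0.184 0.02 ] [0.821 0.239 0.174]
[452. 216.] 852 [ 0.512 -0.319  0.02 ] [ 0.563 -0.273  0.102]
[368. 221.] 81 [ 0.546 -0.154  0.02 ] [ 0.587 -0.128  0.023]
[356. 288.] 325 [ 0.418 -0.11   0.02 ] [ 0.455 -0.073  0.074]
[415. 294.] 788 [ 0.378 -0.222  0.02 ] [ 0.433 -0.167  0.074]
[268. 293.] 183 [0.444 0.061 0.022] [0.468 0.088 0.06 ]
[192. 307.] 964 [0.427 0.184 0.02 ] [0.478 0.232 0.133]
```

```bash
cat >> h.py <<'E'
from scipy.spatial.transform import Rotation as R
def to(*pts,o=None):
    """turn (deg) and shifts (cm), in the present tool axes, to world points with the tool down and its y along world x"""
    o=o or arm.observe(); r=R.from_quat(o['orientation'])
    g=R.from_matrix(np.array([[0,1,0],[1,0,0],[0,0,-1.]]))
    print('t',round(o['clock'],2),'turn',np.degrees((r.inv()*g).as_rotvec()).round(1),'gap',o['finger_gap'],'F',o['contact_force'].round(1))
    for p in pts: print(p,'shift',(r.inv().apply(np.array(p)-o['ee_pos'])*100).round(2))
E
python3 - <<'E'
from h import *
d=load('top'); P=cloud(d); m=(P[...,2]>.05)&(P[...,1]<-.35)
q=P[m]; print('lid',q.min(0),q.max(0),q[q[:,0].argmin()])
to((.42,-.35,.24),(.456,.0747,.24),(.456,.0747,.1))
E
```

```text
lid [ 0.60608955 -0.72621429  0.05001293] [ 0.95841859 -0.44570042  0.24411418] [ 0.60608955 -0.49678922  0.19674868]
t 0.1 turn [ -0.1  -0.1 -73. ] gap 0.08577543682035231 F [ 0.7 -0.3  0.9]
(0.42, -0.35, 0.24) shift [ 29.97 -19.21  -0.13]
(0.456, 0.0747, 0.24) shift [ 4.580e+01 -5.878e+01 -4.000e-02]
(0.456, 0.0747, 0.1) shift [ 45.8  -58.75  13.96]
```

drive_tool(increments="0 0 -8 4 -2.5 0 1;0 0 -16 8 -5 0 1;0 0 -24 12 -7.5 0 1;0 0 -32 16 -10 0 1;0 0 -40 20 -13 0 1;0 0 -48 24 -16 0 1;0 0 -56 28 -19 0 1;0 0 -64 31 -22 0 1;0 0 -73 33 -25 0 1;0 0 -73 36 -29 0 1;0 0 -73 38 -33 0 1;0 0 -73 40 -37 0 1", newtons=25)

```text
clock: 1.3
ee_pos: [0.4642, -0.1493, 0.239]
orientation: [0.707, 0.707, -0.0, -0.0]
contact_force: [0.9, 0.3, 0.1]
finger_gap: 0.0857
gripper_force: 0.0
```

```bash
python3 - <<'E'
from h import *
print(arm.observe()['ee_pos'])
to((.4566,.0747,.12),(.4566,.0747,.017))
E
```

```text
[ 0.46421092 -0.14933598  0.23900457]
t 1.3 turn [-0. -0. -0.] gap 0.08574829911230993 F [0.9 0.3 0.1]
(0.4566, 0.0747, 0.12) shift [22.4  -0.77 11.91]
(0.4566, 0.0747, 0.017) shift [22.39 -0.77 22.21]
```

drive_tool(increments="0 0 0 4.5 -0.2 2 1;0 0 0 9 -0.4 4 1;0 0 0 13.5 -0.6 6 1;0 0 0 18 -0.8 8 1;0 0 0 22.4 -0.8 10 1;0 0 0 22.4 -0.8 12.5 1;0 0 0 22.4 -0.8 15 1;0 0 0 22.4 -0.8 17.5 1;0 0 0 22.4 -0.8 19.5 1;0 0 0 22.4 -0.8 21 1;0 0 0 22.4 -0.8 22.2 1;0 0 0 22.4 -0.8 22.2 1")

```text
clock: 2.5
ee_pos: [0.4554, 0.0726, 0.0159]
orientation: [0.707, 0.707, -0.002, -0.001]
contact_force: [0.0, 0.4, 0.4]
finger_gap: 0.0855
gripper_force: 0.0
```

drive_tool(increments="0 0 0 0 0 0 0.5;0 0 0 0 0 0 0.3;0 0 0 0 0 0 0.1;0 0 0 0 0 0 0.1;0 0 0 0 0 0 0.1;0 0 0 0 0 0 0.1;0 0 0 0 0 0 0.1;0 0 0 0 0 0 0.1")

```text
clock: 3.3
ee_pos: [0.4568, 0.0728, 0.0179]
orientation: [0.707, 0.707, 0.0, 0.0]
contact_force: [-0.9, -1.0, 6.3]
finger_gap: 0.0262
gripper_force: 24.6
```

drive_tool(increments="0 0 0 0 0 -1 0.1;0 0 0 0 0 -3 0.1;0 0 0 0 0 -6 0.1;0 0 0 2 2.5 -6 0.1;0 0 0 4 5 -6 0.1;0 0 0 6 7.5 -6 0.1;0 0 0 8 10 -6 0.1;0 0 0 10 12 -6 0.1;0 0 0 10.9 13 -6 0.1;0 0 0 10.9 13 -6 0.1;0 0 0 10.9 13 -6 0.1")

```text
clock: 4.4
ee_pos: [0.5857, 0.1809, 0.0772]
orientation: [0.707, 0.707, -0.001, -0.0]
contact_force: [0.0, 0.7, -0.9]
finger_gap: 0.0261
gripper_force: 24.7
```

```bash
python3 - <<'E'
from h import *
d=grab('top'); s=grab('side')
a=d['color'][170:320,140:340]; b=s['color'][180:360,160:380]
cv2.imwrite('pics/c1.png',np.hstack([cv2.resize(a,(400,360)),cv2.resize(b,(400,360))]))
to((.588,.181,.03))
E
```

```text
t 4.5 turn [-0.1  0.1 -0.1] gap 0.02596408168003188 F [ 0.2 -0.4 -0.1]
(0.588, 0.181, 0.03) shift [0.08 0.25 4.73]
```

View pics/c1.png

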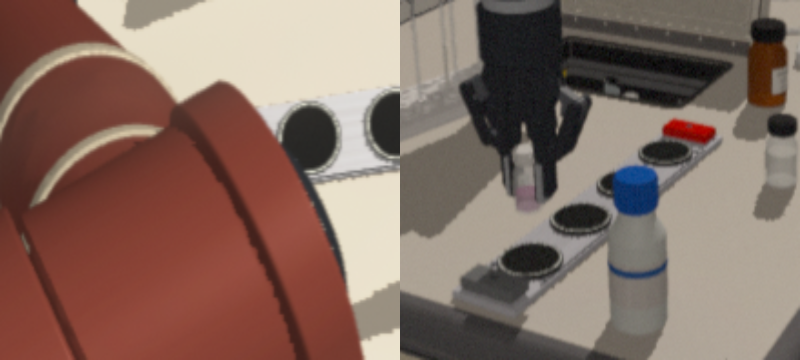

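The side crop (right) shows the small vial held upright between the fingers at (525,180), just above the strip. In the top view the arm hides it. Next I lower and release.

drive_tool(increments="0 0 0 0 0.2 1.5 0.1;0 0 0 0 0.2 3 0.1;0 0 0 0 0.2 4 0.1;0 0 0 0 0.2 4.5 0.1;0 0 0 0 0.2 4.7 0.1;0 0 0 0 0.2 4.7 0.1;0 0 0 0 0.2 4.7 0.1;0 0 0 0 0.2 4.7 0.2")

```text
clock: 5.3
ee_pos: [0.5886, 0.1818, 0.0302]
orientation: [0.707, 0.707, 0.0, -0.0]
contact_force: [0.7, 0.5, -0.0]
finger_gap: 0.0263
gripper_force: 24.7
```

drive_tool(increments="0 0 0 0 0 0 0.4;0 0 0 0 0 0 0.45;0 0 0 0 0 0 0.6;0 0 0 0 0 0 1;0 0 0 0 0 0 1;0 0 0 0 0 0 1;0 0 0 0 0 -3 1;0 0 0 0 0 -6 1;0 0 0 0 0 -10 1;0 0 0 0 0 -14 1")

```text
clock: 6.3
ee_pos: [0.5881, 0.1815, 0.1715]
orientation: [0.707, 0.707, -0.0, -0.0]
contact_force: [0.8, 1.1, -0.2]
finger_gap: 0.0855
gripper_force: 0.0
```

```bash
python3 - <<'E'
from h import *
to((.4500,-.092,.14),(.4365,-.092,.14),(.4365,-.092,.021))
E
```

```text
t 6.3 turn [-0.1  0.  -0. ] gap 0.08547953120315206 F [ 0.8  1.1 -0.2]
(0.45, -0.092, 0.14) shift [-27.36 -13.79   3.16]
(0.4365, -0.092, 0.14) shift [-27.36 -15.14   3.17]
(0.4365, -0.092, 0.021) shift [-27.36 -15.12  15.07]
```

drive_tool(increments="0 0 0 -4.5 -2 0 1;0 0 0 -9 -4 0 1;0 0 0 -13 -6 0 1;0 0 0 -17 -8 0 1;0 0 0 -21 -10.5 0 1;0 0 0 -25 -13 0 1;0 0 0 -27.4 -15.1 0 1;0 0 0 -27.4 -15.1 2 1;0 0 0 -27.4 -15.1 3 1;0 0 0 -27.4 -15.1 3 1")

```text
clock: 7.3
ee_pos: [0.4368, -0.0915, 0.1394]
orientation: [0.707, 0.707, -0.0, -0.001]
contact_force: [-0.7, -0.7, -0.5]
finger_gap: 0.0853
gripper_force: 0.0
```

```bash
python3 - <<'E'
from h import *
d=grab('top')
cv2.imwrite('pics/c2.png',cv2.resize(d['color'][170:330,140:440],None,fx=2.5,fy=2.5))
print(arm.observe()['ee_pos'])
to((.4365,-.092,.021))
E
```

```text
[ 0.43751965 -0.09119371  0.14003353]
t 7.35 turn [-0.  -0.1  0.1] gap 0.0853497757165537 F [-0.2  0.7 -0.2]
(0.4365, -0.092, 0.021) shift [-0.09 -0.09 11.9 ]
```

View pics/c2.png

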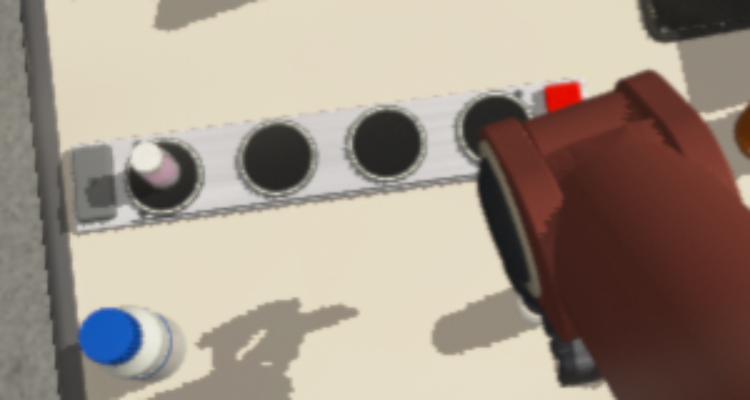

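The small vial stands upright on pad 1, with its cap at crop (148,157). The gripper is over the black vial, so I descend and grip.

drive_tool(increments="0 0 0 -0.1 0 3 1;0 0 0 -0.1 0 6 1;0 0 0 -0.1 0 9 1;0 0 0 -0.1 0 11 1;0 0 0 -0.1 0 11.9 1;0 0 0 -0.1 0 11.9 1;0 0 0 -0.1 0 11.9 0.6;0 0 0 -0.1 0 11.9 0.4;0 0 0 -0.1 0 11.9 0.2;0 0 0 -0.1 0 11.9 0.2;0 0 0 -0.1 0 11.9 0.2;0 0 0 -0.1 0 11.9 0.2")

```text
clock: 8.55
ee_pos: [0.4377, -0.0934, 0.0222]
orientation: [0.708, 0.707, 0.0, 0.001]
contact_force: [-0.2, 0.2, 5.9]
finger_gap: 0.0365
gripper_force: 24.6
```

```bash
python3 - <<'E'
from h import *
d=load('top'); P=cloud(d)
m=np.zeros((480,640),bool); m[215:250,185:225]=1; m&=abs(P[...,2]-.069)<.006
print('small now',P[m].mean(0),m.sum()); vv,uu=np.nonzero(m); c,r=cv2.minEnclosingCircle(np.stack([uu,vv],1).astype(np.float32)); print(onplane(d,*c,.069))
# rings: ellipse of pads 2,3 again
to((.585,.0937,.08))
E
```

```text
small now [0.58845259 0.18362263 0.06771001] 127
[0.58785064 0.18318739 0.069     ]
t 8.55 turn [ 0.1  0.  -0.1] gap 0.03646532856949288 F [-0.2  0.2  5.9]
(0.585, 0.0937, 0.08) shift [18.72 14.71 -5.76]
```

drive_tool(increments="0 0 0 0 0 -1 0.2;0 0 0 0 0 -3 0.2;0 0 0 0 0 -6 0.2;0 0 0 3.5 3 -6 0.2;0 0 0 7 6 -6 0.2;0 0 0 10.5 9 -6 0.2;0 0 0 14 12 -6 0.2;0 0 0 17 14 -6 0.2;0 0 0 18.5 14.7 -6 0.2;0 0 0 18.5 14.7 -6 0.2;0 0 0 18.5 14.7 -6 0.2")

```text
clock: 9.65
ee_pos: [0.583, 0.0896, 0.0811]
orientation: [0.708, 0.706, -0.002, -0.0]
contact_force: [-0.5, -1.2, -0.0]
finger_gap: 0.0365
gripper_force: 25.3
```

drive_tool(increments="0 0 0 0 0 1.5 0.2;0 0 0 0 0 3 0.2;0 0 0 0 0 4 0.2;0 0 0 0 0 4.5 0.2;0 0 0 0 0 4.7 0.2;0 0 0 0 0 4.7 0.2;0 0 0 0 0 4.7 0.2;0 0 0 0 0 4.7 0.2")

```text
clock: 10.45
ee_pos: [0.5847, 0.0918, 0.0345]
orientation: [0.707, 0.707, 0.0, 0.0]
contact_force: [0.0, 0.6, -1.0]
finger_gap: 0.0364
gripper_force: 25.2
```

drive_tool(increments="0 0 0 0 0 0 0.5;0 0 0 0 0 0 0.6;0 0 0 0 0 0 1;0 0 0 0 0 0 1;0 0 0 0 0 0 1;0 0 0 0 0 0 1;0 0 0 0 0 -3 1;0 0 0 0 0 -7 1;0 0 0 0 0 -11 1;0 0 0 0 0 -15 1;0 0 0 -4 0 -15 1;0 0 0 -8 -0.5 -15 1")

```text
clock: 11.65
ee_pos: [0.5808, 0.0126, 0.1864]
orientation: [0.706, 0.708, 0.002, 0.001]
contact_force: [0.8, -0.2, -0.2]
finger_gap: 0.0851
gripper_force: 0.0
```

drive_tool(increments="0 0 0 -4.5 -0.5 0 1;0 0 0 -9 -1 0 1;0 0 0 -13.5 -2 0 1;0 0 0 -18 -3 0 1;0 0 0 -22 -3.5 0 1;0 0 0 -26 -4 0 1;0 0 0 -29 -4 0 1;0 0 0 -30.8 -4.2 0 1;0 0 0 -30.8 -4.2 0 1;0 0 0 -30.8 -4.2 0 1")

```text
clock: 12.65
ee_pos: [0.5375, -0.2942, 0.1842]
orientation: [0.707, 0.707, 0.001, -0.001]
contact_force: [0.3, 0.6, -1.0]
finger_gap: 0.0853
gripper_force: 0.0
```

```bash
python3 - <<'E'
from h import *
s=grab('side'); cv2.imwrite('pics/c3.png',cv2.resize(s['color'][120:360,160:460],None,fx=2.5,fy=2.5))
print(arm.observe()['ee_pos'])
to((.538,-.296,.043))
E
```

```text
[ 0.5378431  -0.29322677  0.18439306]
t 12.7 turn [ 0.  -0.1  0.2] gap 0.08562846298059058 F [0.9 0.8 0.2]
(0.538, -0.296, 0.043) shift [-3.100e-01  1.000e-02  1.414e+01]
```

View pics/c3.png

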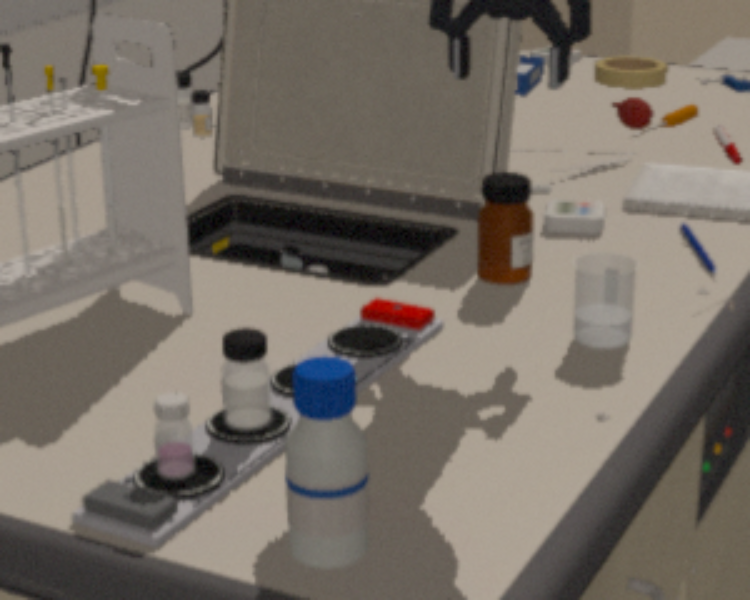

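Both vials stand upright on pads 1 and 2 (crop (175,440) and (247,385)), and the gripper is centred above the amber bottle. I descend on it.

drive_tool(increments="0 0 0 -0.2 0 3 1;0 0 0 -0.2 0 6 1;0 0 0 -0.2 0 9 1;0 0 0 -0.2 0 11 1;0 0 0 -0.2 0 13 1;0 0 0 -0.2 0 14.1 1;0 0 0 -0.2 0 14.1 1;0 0 0 -0.2 0 14.1 0.7;0 0 0 -0.2 0 14.1 0.5;0 0 0 -0.2 0 14.1 0.4;0 0 0 -0.2 0 14.1 0.4;0 0 0 -0.2 0 14.1 0.4", newtons=30)

```text
clock: 13.9
ee_pos: [0.5383, -0.2984, 0.0448]
orientation: [0.707, 0.707, 0.001, 0.001]
contact_force: [0.4, 0.6, 6.0]
finger_gap: 0.0511
gripper_force: 32.1
```

drive_tool(increments="0 0 0 0 0 0 0.4;0 0 0 0 0 0 0.4;0 0 0 0 0 0 0.4")

```text
clock: 14.2
ee_pos: [0.5383, -0.2984, 0.0448]
orientation: [0.707, 0.707, 0.001, 0.001]
contact_force: [0.1, 0.7, 5.8]
finger_gap: 0.0515
gripper_force: 32.1
```

drive_tool(increments="0 0 0 0 0 -1 0.4;0 0 0 0 0 -3 0.4;0 0 0 0 0 -6 0.4;0 0 0 3.5 0.5 -6 0.4;0 0 0 7 1 -6 0.4;0 0 0 11 1.5 -6 0.4;0 0 0 15 2 -6 0.4;0 0 0 19 2.5 -6 0.4;0 0 0 23 3 -6 0.4;0 0 0 27 4 -6 0.4;0 0 0 29 4.3 -6 0.4;0 0 0 30.1 4.3 -6 0.4")

```text
clock: 15.4
ee_pos: [0.5802, 0.006, 0.1035]
orientation: [0.706, 0.708, 0.0, -0.001]
contact_force: [1.0, -1.0, -2.2]
finger_gap: 0.0516
gripper_force: 31.8
```

drive_tool(increments="0 0 0 0 0 0 0.4;0 0 0 0 0 1.5 0.4;0 0 0 0 0 3 0.4;0 0 0 0 0 4 0.4;0 0 0 0 0 4.5 0.4;0 0 0 0 0 4.7 0.4;0 0 0 0 0 4.7 0.4;0 0 0 0 0 4.7 0.4;0 0 0 0 0 4.7 0.4")

```text
clock: 16.3
ee_pos: [0.5808, 0.0021, 0.0568]
orientation: [0.708, 0.707, 0.0, 0.001]
contact_force: [0.3, -1.5, 0.2]
finger_gap: 0.0512
gripper_force: 32.0
```

drive_tool(increments="0 0 0 0 0 0 0.65;0 0 0 0 0 0 0.75;0 0 0 0 0 0 1;0 0 0 0 0 0 1;0 0 0 0 0 0 1;0 0 0 0 0 0 1;0 0 0 0 0 -3 1;0 0 0 0 0 -7 1;0 0 0 0 0 -11 1;0 0 0 0 0 -15 1;0 0 0 2 -1 -15 1;0 0 0 5 -3 -15 1")

```text
clock: 17.5
ee_pos: [0.5523, 0.0509, 0.2079]
orientation: [0.709, 0.705, 0.002, 0.002]
contact_force: [-0.5, 0.6, -0.2]
finger_gap: 0.0856
gripper_force: 0.0
```

drive_tool(increments="0 0 0 4 -2.5 0 1;0 0 0 8 -5 0 1;0 0 0 12 -7.5 0 1;0 0 0 15.8 -9.9 0 1;0 0 0 15.8 -9.9 0 1;0 0 0 15.8 -9.9 0 1;0 0 0 15.8 -9.9 0 1")

```text
clock: 18.2
ee_pos: [0.4523, 0.2095, 0.2063]
orientation: [0.708, 0.706, -0.0, 0.0]
contact_force: [0.2, 0.3, -0.7]
finger_gap: 0.0853
gripper_force: 0.0
```

```bash
python3 - <<'E'
from h import *
s=grab('side'); cv2.imwrite('pics/c4.png',cv2.resize(s['color'][120:360,160:460],None,fx=2.5,fy=2.5))
print(arm.observe()['ee_pos'])
to((.4524,.210,.103))
E
```

```text
[0.4524705  0.20916553 0.20618047]
t 18.25 turn [ 0.   0.1 -0.2] gap 0.08538100363663625 F [-0.1 -0.8 -0.1]
(0.4524, 0.21, 0.103) shift [ 9.000e-02 -1.000e-02  1.032e+01]
```

View pics/c4.png

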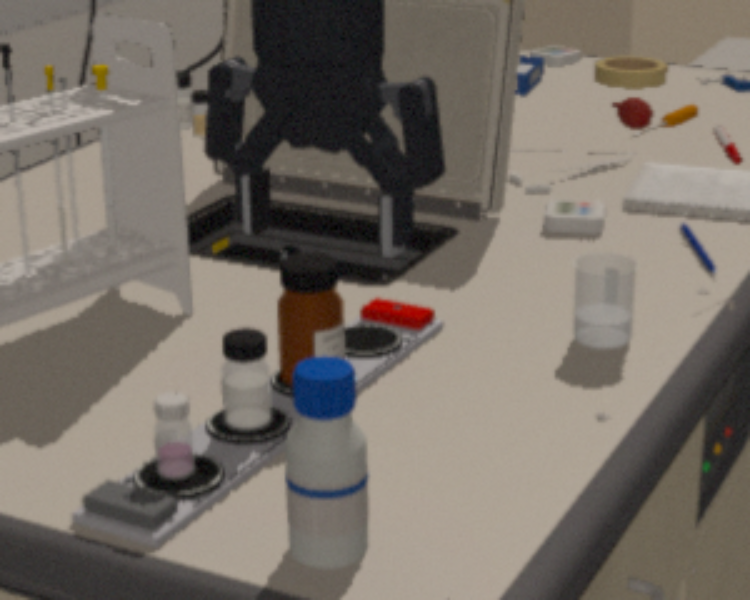

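Three stand upright on pads 1–3, and the gripper hangs above the white bottle at crop (320,230). I descend and grip the cap.

drive_tool(increments="0 0 0 0 0 3 1;0 0 0 0 0 6 1;0 0 0 0 0 8 1;0 0 0 0 0 9.5 1;0 0 0 0 0 10.3 1;0 0 0 0 0 10.3 1;0 0 0 0 0 10.3 0.6;0 0 0 0 0 10.3 0.4;0 0 0 0 0 10.3 0.2;0 0 0 0 0 10.3 0.2;0 0 0 0 0 10.3 0.2;0 0 0 0 0 10.3 0.2", newtons=35)

```text
clock: 19.45
ee_pos: [0.4521, 0.2111, 0.1041]
orientation: [0.707, 0.707, 0.001, 0.0]
contact_force: [-0.7, -1.2, 5.6]
finger_gap: 0.0362
gripper_force: 35.0
```

drive_tool(increments="0 0 0 0 0 0 0.2;0 0 0 0 0 0 0.2;0 0 0 0 0 -2 0.2;0 0 0 0 0 -5 0.2;0 0 0 0 0 -9 0.2;0 0 0 0 0 -13 0.2;0 0 0 0 0 -13 0.2;0 0 0 0 0 -13 0.2")

```text
clock: 20.25
ee_pos: [0.4514, 0.2106, 0.2336]
orientation: [0.707, 0.707, 0.0, 0.0]
contact_force: [-0.8, 0.0, -1.4]
finger_gap: 0.0359
gripper_force: 35.5
```

```bash
python3 - <<'E'
from h import *
s=grab('side'); cv2.imwrite('pics/c5.png',cv2.resize(s['color'][60:360,100:460],None,fx=2,fy=2))
print(arm.observe()['ee_pos'])
to((.578,-.083,.23),(.578,-.083,.116))
E
```

```text
[0.45070994 0.21017191 0.23244368]
t 20.3 turn [-0.1  0.1 -0.1] gap 0.03621944543892204 F [ 0.4 -1.  -1.7]
(0.578, -0.083, 0.23) shift [-29.31  12.76   0.26]
(0.578, -0.083, 0.116) shift [-29.29  12.78  11.66]
```

View pics/c5.png

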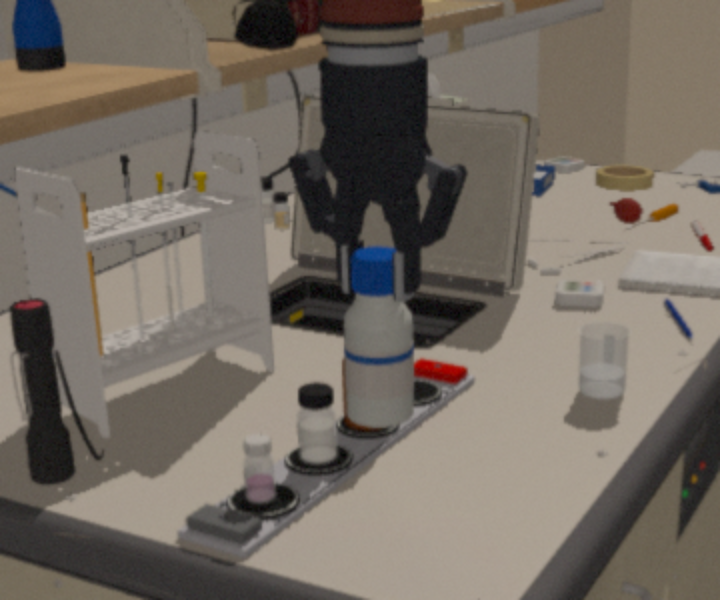

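The white bottle is held upright by its cap at crop (378,340). I carry it along the near side, clear of the others, to pad 4.

drive_tool(increments="0 0 0 -3 0.5 0 0.2;0 0 0 -7 1 0 0.2;0 0 0 -11 1.5 0 0.2;0 0 0 -15 2 0 0.2;0 0 0 -19 3 0 0.2;0 0 0 -23 4 0 0.2;0 0 0 -26 6 0 0.2;0 0 0 -28 8 0 0.2;0 0 0 -29.3 10.5 0 0.2;0 0 0 -29.3 12.3 0 0.2;0 0 0 -29.3 12.7 0 0.2;0 0 0 -29.3 12.7 0 0.2")

```text
clock: 21.5
ee_pos: [0.5773, -0.0816, 0.2313]
orientation: [0.707, 0.707, -0.001, -0.002]
contact_force: [0.8, 0.5, -0.8]
finger_gap: 0.0361
gripper_force: 35.4
```

drive_tool(increments="0 0 0 0 0 3 0.2;0 0 0 0 0 6 0.2;0 0 0 0 0 9 0.2;0 0 0 0 0 9.5 0.2;0 0 0 0 0 9.5 0.2;0 0 0 0 0 9.5 0.2")

```text
clock: 22.1
ee_pos: [0.579, -0.082, 0.1398]
orientation: [0.707, 0.707, 0.001, 0.001]
contact_force: [0.5, -0.4, -0.8]
finger_gap: 0.0357
gripper_force: 35.4
```

```bash
python3 - <<'E'
from h import *
print(arm.observe()['ee_pos'])
to((.578,-.083,.1163))
E
```

```text
[ 0.57898812 -0.08196217  0.13977989]
t 22.1 turn [ 0.1  0.  -0. ] gap 0.03573937634141572 F [ 0.5 -0.4 -0.8]
(0.578, -0.083, 0.1163) shift [-0.1  -0.1   2.35]
```

drive_tool(increments="0 0 0 -0.1 -0.1 1 0.2;0 0 0 -0.1 -0.1 1.8 0.2;0 0 0 -0.1 -0.1 2.2 0.2;0 0 0 -0.1 -0.1 2.35 0.2;0 0 0 -0.1 -0.1 2.35 0.2;0 0 0 -0.1 -0.1 2.35 0.2;0 0 0 -0.1 -0.1 2.35 0.2")

```text
clock: 22.8
ee_pos: [0.5771, -0.0835, 0.1161]
orientation: [0.708, 0.707, -0.0, 0.0]
contact_force: [-2.1, -0.2, 7.5]
finger_gap: 0.0362
gripper_force: 36.2
```

drive_tool(increments="0 0 0 0 0 0 0.5;0 0 0 0 0 0 0.6;0 0 0 0 0 0 1;0 0 0 0 0 0 1;0 0 0 0 0 0 1;0 0 0 0 0 0 1;0 0 0 0 0 -3 1;0 0 0 0 0 -7 1;0 0 0 0 0 -11 1;0 0 0 -3 -1 -13 1;0 0 0 -7 -2 -13 1;0 0 0 -11 -3 -13 1")

```text
clock: 24.0
ee_pos: [0.5474, -0.194, 0.2461]
orientation: [0.707, 0.707, 0.001, 0.001]
contact_force: [0.4, -1.0, 0.1]
finger_gap: 0.0856
gripper_force: 0.0
```

drive_tool(increments="0 0 0 -4 -1 0 1;0 0 0 -8 -2 0 1;0 0 0 -12 -3 0 1;0 0 0 -16 -5 0 1;0 0 0 -20 -7 0 1;0 0 0 -24 -9 0 1;0 0 0 -28 -11 0 1;0 0 0 -28 -11 0 1;0 0 0 -28 -11 0 1")

```text
clock: 24.9
ee_pos: [0.4356, -0.4745, 0.2442]
orientation: [0.709, 0.705, -0.0, -0.0]
contact_force: [0.8, 1.8, 0.7]
finger_gap: 0.0854
gripper_force: 0.0
```

```bash
python3 - <<'E'
from h import *
d=grab('top'); s=grab('side'); P=cloud(d)
cv2.imwrite('pics/c6.png',np.hstack([cv2.resize(d['color'][150:350,140:440],(400,267)),cv2.resize(s['color'][160:360,160:460],(400,267))]))
for n,z,x,y in(('small',.069,.588,.1825),('blk',.082,.585,.0937),('amber',.110,.5816,.0052),('white',.142,.578,-.083),('beaker',.07,.4055,-.197)):
    m=(abs(P[...,2]-z)<.006)&(np.hypot(P[...,0]-x,P[...,1]-y)<.035)
    vv,uu=np.nonzero(m); 
    c,r=cv2.minEnclosingCircle(np.stack([uu,vv],1).astype(np.float32)); p=onplane(d,*c,z)
    print(n,m.sum(),P[m].mean(0).round(4),p.round(4),'off mm',((p[:2]-[x,y])*1000).round(1))
print(arm.observe()['ee_pos'])
E
```

```text
small 126 [0.5885 0.1838 0.0676] [0.5878 0.1832 0.069 ] off mm [-0.2  0.7]
blk 232 [0.5843 0.0932 0.0808] [0.5835 0.0932 0.082 ] off mm [-1.5 -0.5]
amber 474 [0.5804 0.0015 0.1091] [0.5799 0.0012 0.11  ] off mm [-1.7 -4. ]
white 354 [ 0.5772 -0.0835  0.1413] [ 0.5766 -0.0833  0.142 ] off mm [-1.4 -0.3]
beaker 196 [ 0.4061 -0.1978  0.0682] [ 0.4052 -0.1949  0.07  ] off mm [-0.3  2.1]
[ 0.43802121 -0.47160109  0.24470667]
```

View pics/c6.png

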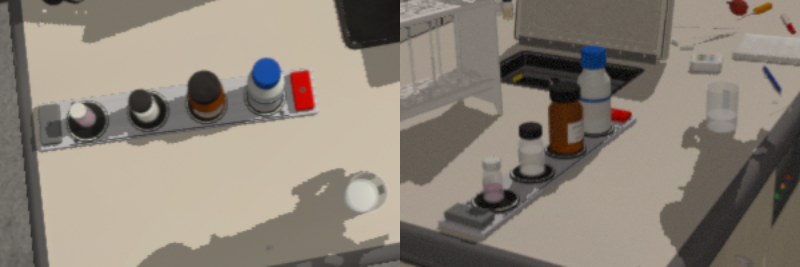

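All four stand upright on their pads in the right order. Offsets are at most about 4.5 mm, the beaker has not moved, and the arm is clear.

```bash
python3 -c "
from station import arm
print(arm.close_job())"
```

```text
the job is handed in; nothing more can be done
None
```

The job is handed in (the hand-in gave no verdict): white, amber, black-capped and white-capped stand upright and free on pads 4, 3, 2 and 1 from the red block on, each within about 5 mm of its pad centre in the last picture, the beaker is undisturbed, and it took about 25 s.

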